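# Sweep buckle frames into the catch

## Robot

A 6-joint arm with a two-finger parallel gripper is mounted at the origin on the work surface. World frame = base frame: x ahead of the robot, y to its left, z up, the work surface at z = 0. Lengths are in mm, angles in rad, forces in N, time in s.
With the tool pointing down it reaches from about 275 to 750 mm from the base axis. Payload 10.2 kg.
Tool frame: the origin (TCP) lies at the centre of the arm's flange, where the gripper is bolted on; the fingertips stand ctrl.tip_reach ahead of it and the grasp point (between the pads) lies 155 mm ahead of it (ctrl.tip_reach is the distance from the TCP to the fingertips, in mm); z points along the fingers, y is the direction in which the jaws open and shut (so a half turn about z gives the same grasp; the last joint's range is limited). The gripper opens to 85 mm and grips with 20 to 120 N. Pads are 22 mm wide; open, the fingers measure 114 mm over their backs; the gripper's body (76 mm by 85 mm) begins 54 mm behind the grasp point. The pads swing forward as they close: fully open they stand 13 mm farther back than shut.
Start: joints at [0.958, 0.313, 1.498, -0, 1.331, -0.223], TCP at [199.515, 485.619, 404.694] pointing down, gripper open.
Joint ranges: [-2.94, 2.94], [-0.97, 2.17], [0.19, 2.56], [-1.23, 4.37], [0.02, 3.11], [-2.88, 2.88]. Speed limits (rad/s): [2.39, 2.39, 3.01, 3.14, 3.14, 3.14].

## Interface

Orientations are given as a unit quaternion [w, x, y, z].
In Python, from rig import ctrl, viewer gives the robot as it stands.
- The arm moves only by the tool drive_tool, never from a script. Its argument "rows" is a list that holds one entry, the list of rows, each a list of 6 numbers: the shift along the world's x, y, z normalised to -1 to 1, where 1 is 0.1 m, then the turn, a rotation vector about the world's x, y, z normalised to -1 to 1, where 1 is 90 degrees. A call has 1 to 10 rows; each row is the pose to reach, as a shift and turn from the pose measured when the call began; what a row does not reach only later rows make up. A row lasts 1/8 s, in which the tool goes at most 62.5 mm and 10.7 degrees, less where a joint would pass 70% of its speed; a pose out of reach is approached as far as the arm can. A call with a number of a shift or a turn outside -1 to 1 is refused whole. A call with a gripper value outside its range is refused whole. "fingers" is the opening, from -1 (shut) to 1 (fully open), set as the call begins (left out, the last holds). The fingers move at their own pace and stop on an object; "force" is the grip in N (left out, the last holds). Time passes only in rows, so rows that repeat a pose let the fingers close. It gives the time, the measured TCP pose, the force and the opening at its end, in the units of the state.
- ctrl.sense(): the state, without advancing time (a new reading comes with each control period).
- viewer.capture(name): name is "side" or "top"; returns the picture (420x560x3 uint8, red, green, blue); there is no depth.
- viewer.calibration(name): a dict with "mtx" (3x3 intrinsics, pixels), "extrinsics" (4x4, takes a point from camera to world coordinates). Camera axes: x right, y up, looking along -z (the intrinsics and any distortion apply to the point x, -y, -z); pixel columns grow to the right and rows downward; lengths in mm; the calibration is good to about 2 mm. A picture is of the moment at which its call begins. calibration takes no time and is no camera call.
- ctrl.finish_job(): hands the job in, once; it reports no verdict.
The state is a dict: "time_s": time; "joints": joint angles; "dq": joint speeds; "tau": joint torques, N m; "eef_pos": TCP position; "ee_rot": TCP orientation; "force": force on the tool from outside, world axes, zero at the start; "wrist_torque": the same for the moment, N m; "grip_width": opening from 0.0 (shut) to 1.0 (fully open).
Only numpy, scipy, OpenCV 4.12 (cv2) and the standard library are available. Lean on these libraries where they do the work, as an engineer would, in place of code of your own. Each camera call takes 0.05 s, during which the arm holds its last target.

## Task

Clear the bench for cutting: with the fingertips, gently sweep the three square brass buckle frames along the bench into the three-sided wooden catch through its open side, until each lies flat on the bench and wholly inside. Slide them only: never pick them up or lift them. Leave the round brass ring that lies among them, and the other loose things on the bench, where they are.

Things in the scene. Friction and masses are not known exactly. Their poses are not given: they have to be found in the camera images.
- catch: three-sided wooden catch screwed to the bench: rails 24 mm high and 14 mm thick on its +x, +y and -y sides, open on its -x side, no floor but the bench. Outside 150 mm (x) by 228 mm (y), inside 136 by 200 mm. Origin: centre of the outside footprint, on the bench; its x axis points from the open side in towards the back rail. The inside spans x -75 to +61 mm, y -100 to +100 mm
- catch_mouth (a point): middle of the catch's open side at bench level, in line with the ends of its side rails; axes as the catch's
- frame0: square brass buckle frame 48 x 40 mm, 10 mm thick, about 60 g, bars 7 mm wide with a bar across the middle, lying flat and loose on the bench, one of three alike. Origin: centre of its underside; z up, x along the 48 mm side; any yaw
- frame1: square brass buckle frame 48 x 40 mm, 10 mm thick, about 60 g, bars 7 mm wide with a bar across the middle, lying flat and loose on the bench, one of three alike. Origin: centre of its underside; z up, x along the 48 mm side; any yaw
- frame2: square brass buckle frame 48 x 40 mm, 10 mm thick, about 60 g, bars 7 mm wide with a bar across the middle, lying flat and loose on the bench, one of three alike. Origin: centre of its underside; z up, x along the 48 mm side; any yaw
- ring: round brass ring, 46 mm outside and 32 mm inside diameter, 10 mm thick, lying flat among the frames; to be left alone. Origin: centre of its underside
- weight: steel knobbed weight standing on the bench, 40 mm diameter, 54 mm high; leave alone. Origin: centre of its underside
- spool: standing thread spool, 48 mm diameter, 50 mm high; leave alone. Origin: centre of its underside
- mallet: mallet lying on the bench along its x, 230 mm long, white head 56 mm diameter at +x; leave alone. Origin: on the bench 110 mm from the handle's end
- burnisher: dark wooden block 60 x 40 x 20 mm lying on the bench; leave alone. Origin: centre of its underside

How it is judged:
By the outcome, as a careful person would: the job done as asked, in the order asked, and still so for the second after the job is handed in, with the robot touching nothing.
It also fails if it takes over 72 s, if anything falls off the work surface, if the arm or the gripper's body presses on something with over 40 N, if the wrist force passes 120 N, or if a joint passes its speed limit or range.

## Working session

There is one attempt and no reset: what is moved stays moved. The work goes in short steps, Python scripts to look and compute and a tool call to move; the robot and the scene stay as the last step left them, time stands still between calls to the robot, and variables do not carry over. Pictures are saved under pics/ and viewed, and the job is handed in when it is done.

Besides the shell and the picture viewer there is one more tool, called after "Call:" as name(argument=value, ...) on one line, values as JSON. drive_tool: Moves the arm, as the interface text tells. Scaled input: -1 to 1 covers 0.1 m each way for a shift and 90 degrees each way for a turn. Its arguments: {"type":"object","properties":{"rows":{"type":"array","items":{"type":"array","items":{"type":"array","items":{"type":"number"}}}},"fingers":{"type":"number"},"force":{"type":"number"}},"required":["rows"]}

```bash
ls; mkdir -p pics; python3 - <<'E'
from rig import ctrl, viewer
import cv2
for n in("top","side"):
    cv2.imwrite(f"pics/{n}0.png",viewer.capture(n)[:,:,::-1]); c=viewer.calibration(n); print(n,c)
print(ctrl.sense(),ctrl.tip_reach)
E
```

```text
pics
top {'mtx': array([[470.88418351,   0.        , 275.21277967],
       [  0.        , 470.88418351, 217.43457454],
       [  0.        ,   0.        ,   1.        ]]), 'extrinsics': array([[-1.34985410e-02,  9.95678802e-01, -9.18777093e-02,
         4.32725965e+02],
       [-9.99556421e-01, -1.58762318e-02, -2.51973424e-02,
        -8.66062410e+01],
       [-2.65471315e-02,  9.14968270e-02,  9.95451446e-01,
         1.21205716e+03],
       [ 0.00000000e+00,  0.00000000e+00,  0.00000000e+00,
         1.00000000e+00]])}
side {'mtx': array([[384.29853566,   0.        , 278.65098164],
       [  0.        , 384.29853566, 211.59338824],
       [  0.        ,   0.        ,   1.        ]]), 'extrinsics': array([[ 8.98431850e-01,  3.32209759e-01, -2.87153073e-01,
         3.24674219e+02],
       [-4.39097227e-01,  6.74142231e-01, -5.93907297e-01,
        -5.09837321e+02],
       [-3.71978637e-03,  6.59673350e-01,  7.51543236e-01,
         5.94345164e+02],
       [ 0.00000000e+00,  0.00000000e+00,  0.00000000e+00,
         1.00000000e+00]])}
{'time_s': 0.1, 'joints': array([ 9.57594141e-01,  3.13396521e-01,  1.49835006e+00, -4.73804530e-05,
        1.33100923e+00, -2.23414128e-01]), 'dq': array([ 0.00042407, -0.00232851, -0.00257956,  0.00014935, -0.00013881,
       -0.00030495]), 'tau': array([ 3.98897217e-03, -4.12900937e+01, -2.60144162e+01, -1.79006797e-04,
        2.96013939e-03,  9.48852448e-05]), 'eef_pos': array([199.49878284, 485.58377226, 404.1950816 ]), 'ee_rot': array([-2.15221499e-04,  1.93657005e-01,  9.81069124e-01, -5.40781768e-04]), 'force': array([ 0.00746997, -0.09481946,  0.39957285]), 'wrist_torque': array([ 0.00695396, -0.01404728,  0.03540641]), 'grip_width': 0.9982725173748417} 173.4
```

View pics/top0.png

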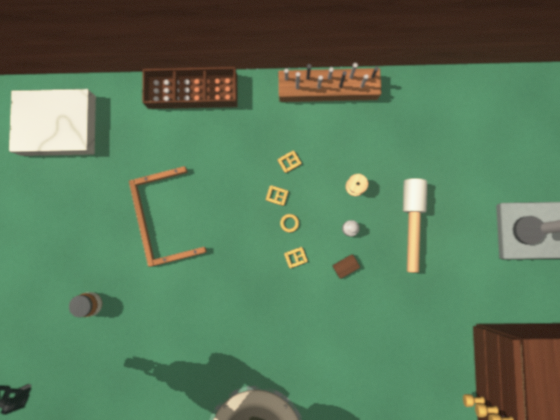

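View pics/side0.png

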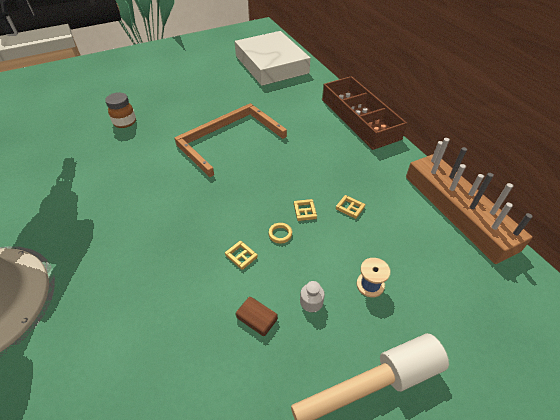

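```bash
cat > h.py <<'E'
import numpy as np,cv2
from rig import ctrl,viewer
def proj(n,u,v,z):
    c=viewer.calibration(n);K=c["mtx"];T=c["extrinsics"]
    p=np.linalg.inv(K)@np.array([u,v,1.]);d=T[:3,:3]@np.array([p[0],-p[1],-p[2]]);o=T[:3,3]
    return (o+d*(z-o[2])/d[2])[:2]
def brass(im,n,z=10,show=True):
    hsv=cv2.cvtColor(im,cv2.COLOR_RGB2HSV)
    m=cv2.inRange(hsv,(15,110,110),(32,255,255))
    cs,_=cv2.findContours(m,cv2.RETR_EXTERNAL,cv2.CHAIN_APPROX_NONE)
    out=[]
    for c in cs:
        if cv2.contourArea(c)<100: continue
        w=np.array([proj(n,u,v,z) for u,v in c[:,0].astype(float)])
        r=cv2.minAreaRect(w.astype(np.float32))
        px=c[:,0].mean(0)
        out.append((px,r))
        if show: print(n,'px',px.round(0),'ctr',np.round(r[0],1),'size',np.round(r[1],1),'ang',round(r[2],1))
    return out
def wood(im,n):
    hsv=cv2.cvtColor(im,cv2.COLOR_RGB2HSV)
    return cv2.inRange(hsv,(4,100,80),(17,255,255))
def look(tag,s=("top","side")):
    for n in s:
        im=viewer.capture(n); cv2.imwrite(f"pics/{n}_{tag}.png",im[:,:,::-1]); brass(im,n)
    st=ctrl.sense();print(st['time_s'],st['eef_pos'].round(1),st['ee_rot'].round(3),st['force'].round(1))
E
python3 - <<'E'
from h import *
for n in("top","side"):
    im=cv2.imread(f"pics/{n}0.png")[:,:,::-1].copy(); brass(im,n)
    m=wood(im,n)
    cs,_=cv2.findContours(m,cv2.RETR_EXTERNAL,cv2.CHAIN_APPROX_NONE)
    for c in cs:
        if cv2.contourArea(c)<150: continue
        a=cv2.approxPolyDP(c,4,True)[:,0]
        print(n,cv2.contourArea(c),[(tuple(p),proj(n,*p.astype(float),24).round(0)) for p in a] if len(a)<14 else len(a))
    hsv=cv2.cvtColor(im,cv2.COLOR_RGB2HSV)
    if n=="top":
        for p in [(352,228),(345,266),(358,185),(414,196),(140,220)]: print(p,proj(n,*p,20),hsv[p[1],p[0]])
    x0,y0=(110,130) if n=="top" else (160,90)
    cv2.imwrite(f"pics/{n}_crop.png",cv2.resize(im[y0:y0+170,x0:x0+260,::-1],None,fx=3,fy=3))
E
```

```text
top px [486. 409.] ctr [  61.7 -565.2] size [127.3  45.6] ang 54.7
top px [295. 257.] ctr [ 441.4 -106.4] size [40.3 48.5] ang 19.5
top px [289. 223.] ctr [530.1 -92.6] size [43.5 43.7] ang 89.1
top px [277. 195.] ctr [601.5 -60.6] size [49.  40.2] ang 70.8
top px [289. 161.] ctr [689.1 -94.1] size [41.3 49.6] ang 29.1
top 3588.5 [((np.int32(512), np.int32(340)), array([ 232., -631.])), ((np.int32(516), np.int32(418)), array([  48., -630.])), ((np.int32(559), np.int32(419)), array([  45., -732.])), ((np.int32(559), np.int32(339)), array([ 234., -744.])), ((np.int32(524), np.int32(339)), array([ 235., -660.])), ((np.int32(522), np.int32(344)), array([ 223., -655.]))]
top 238.0 [((np.int32(497), np.int32(335)), array([ 245., -596.])), ((np.int32(500), np.int32(407)), array([  74., -593.])), ((np.int32(490), np.int32(406)), array([  77., -569.])), ((np.int32(498), np.int32(410)), array([  67., -588.])), ((np.int32(503), np.int32(403)), array([  83., -601.]))]
top 215.5 [((np.int32(483), np.int32(330)), array([ 257., -562.])), ((np.int32(486), np.int32(396)), array([ 100., -561.])), ((np
[... 3359 characters left out ...]
5.,  98.])), ((np.int32(212), np.int32(167)), array([468., 123.])), ((np.int32(185), np.int32(143)), array([440., 230.])), ((np.int32(249), np.int32(113)), array([622., 275.])), ((np.int32(282), np.int32(138)), array([652., 146.]))]
side 1886.5 [((np.int32(324), np.int32(84)), array([863., 310.])), ((np.int32(375), np.int32(132)), array([863.,  68.])), ((np.int32(407), np.int32(122)), array([958.,  66.])), ((np.int32(352), np.int32(76)), array([957., 311.]))]
side 664.0 [((np.int32(79), np.int32(53)), array([274., 805.])), ((np.int32(76), np.int32(46)), array([271., 858.])), ((np.int32(3), np.int32(61)), array([ 61., 855.])), ((np.int32(0), np.int32(71)), array([ 52., 793.]))]
side 1179.0 16
```

```bash
ls pics
```

```text
side0.png
side_crop.png
top0.png
top_crop.png
```

View pics/top_crop.png

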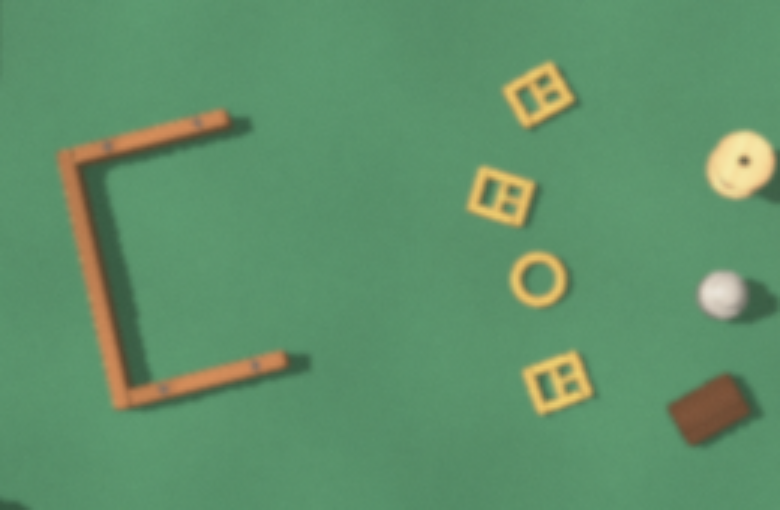

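Call:
drive_tool(rows=[[[0.35,-0.5,0,0,0,-0.06],[0.7,-1,0,0,0,-0.12],[0.7,-1,0,0,0,-0.12]]], fingers=-0.7)

```text
time_s: 0.48
eef_pos: [271.2, 383.4, 404.1]
ee_rot: [-0.0, 0.288, 0.958, -0.001]
force: [-0.7, -0.0, -0.0]
grip_width: 0.375
```

Call:
drive_tool(rows=[[[0.35,-0.5,0,0,0,-0.06],[0.7,-1,0,0,0,-0.12],[0.7,-1,0,0,0,-0.12]]])

```text
time_s: 0.85
eef_pos: [342.8, 281.6, 404.0]
ee_rot: [-0.0, 0.379, 0.925, -0.001]
force: [0.1, 1.3, -0.5]
grip_width: 0.151
```

Call:
drive_tool(rows=[[[0.35,-0.5,0,0,0,-0.06],[0.7,-1,0,0,0,-0.12],[0.7,-1,0,0,0,-0.12]]])

```text
time_s: 1.23
eef_pos: [414.2, 180.3, 403.6]
ee_rot: [-0.001, 0.466, 0.885, -0.001]
force: [0.4, 0.0, -0.4]
grip_width: 0.149
```

Call:
drive_tool(rows=[[[0.35,-0.5,0,0,0,-0.06],[0.7,-1,0,0,0,-0.12],[0.7,-1,0,0,0,-0.12]]])

```text
time_s: 1.6
eef_pos: [485.4, 79.5, 403.0]
ee_rot: [-0.001, 0.548, 0.837, -0.001]
force: [0.4, -0.1, -0.9]
grip_width: 0.15
```

Call:
drive_tool(rows=[[[0.35,-0.5,0,0,0,-0.06],[0.7,-1,0,0,0,-0.12],[0.7,-1,0,0,0,-0.12]]])

```text
time_s: 1.98
eef_pos: [556.7, -20.8, 402.1]
ee_rot: [-0.002, 0.624, 0.781, -0.001]
force: [-0.0, 0.3, -0.2]
grip_width: 0.148
```

Call:
drive_tool(rows=[[[0.27,-0.5,-0.3,0,0,-0.02],[0.54,-0.98,-0.6,0,0,-0.03],[0.54,-0.98,-1,0,0,-0.03],[0.54,-0.98,-1,0,0,-0.03]]])

```text
time_s: 2.48
eef_pos: [610.4, -116.2, 299.3]
ee_rot: [-0.005, 0.641, 0.767, -0.002]
force: [0.2, 0.4, 0.1]
grip_width: 0.15
```

```bash
python3 - <<'E'
from h import *
print(ctrl.tip_reach); look("a")
E
```

```text
173.4
top px [486. 409.] ctr [  61.7 -565.2] size [127.3  45.6] ang 54.7
top px [414. 242.] ctr [ 477.3 -405.7] size [ 22.7 144.9] ang 87.6
top px [355. 187.] ctr [ 617.6 -263.3] size [42.2 36. ] ang 61.9
side px [351. 382.] ctr [ 499.  -392.6] size [ 13.8 124. ] ang 85.4
side px [241. 255.] ctr [ 439.4 -112.7] size [41.4 49.3] ang 18.6
side px [280. 233.] ctr [526.9 -97. ] size [46.6 42.8] ang 63.8
side px [305. 210.] ctr [598.4 -65.9] size [53.8 40.2] ang 70.9
side px [350. 206.] ctr [685.5 -98.8] size [45.6 49. ] ang 28.8
side px [46. 57.] ctr [177.7 856.6] size [189.1  66.2] ang 1.1
2.575 [ 610.9 -116.6  303.7] [-0.001  0.642  0.767 -0.001] [ 0.6 -0.6  1.4]
```

View pics/side_a.png

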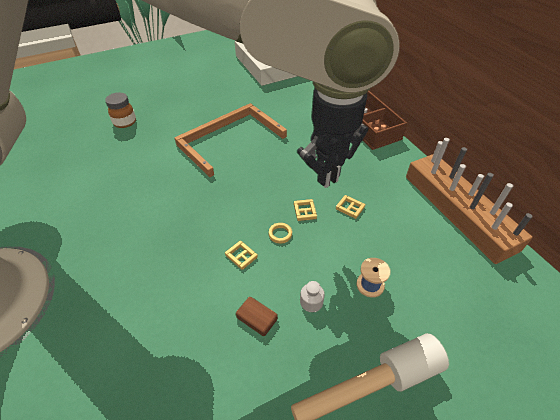

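Call:
drive_tool(rows=[[[0,-0.02,-0.3,0,0,0],[0,-0.02,-0.6,0,0,0],[0,-0.02,-0.9,0,0,0],[0,-0.02,-1,0,0,0],[0,-0.02,-1,0,0,0]]])

```text
time_s: 3.2
eef_pos: [611.3, -117.9, 205.2]
ee_rot: [-0.0, 0.641, 0.767, -0.001]
force: [0.4, 0.1, 0.3]
grip_width: 0.149
```

Call:
drive_tool(rows=[[[0,0,-0.12,0,0,0],[0,0,-0.22,0,0,0],[0,0,-0.24,0,0,0],[0,0,-0.24,0,0,0]]])

```text
time_s: 3.7
eef_pos: [611.4, -118.0, 181.1]
ee_rot: [-0.0, 0.641, 0.767, -0.001]
force: [-0.0, 0.3, -0.9]
grip_width: 0.152
```

```bash
python3 - <<'E'
from h import *
look("b",["side"])
im=cv2.imread("pics/side_b.png");cv2.imwrite("pics/side_bc.png",cv2.resize(im[120:300,220:420],None,fx=3.3,fy=3.3))
E
```

```text
side px [317. 396.] ctr [ 445.1 -386.4] size [11.2 75.2] ang 82.9
side px [241. 255.] ctr [ 439.4 -112.6] size [41.5 48.1] ang 18.7
side px [279. 234.] ctr [527.  -97.1] size [46.6 42.5] ang 63.8
side px [351. 208.] ctr [ 687.6 -102.2] size [45.6 41.4] ang 28.2
side px [58. 55.] ctr [209.5 857.7] size [124.   62.2] ang 2.5
3.75 [ 611.4 -118.   181.4] [-0.     0.641  0.767 -0.   ] [-0.2 -0.8  0.1]
```

View pics/side_bc.png

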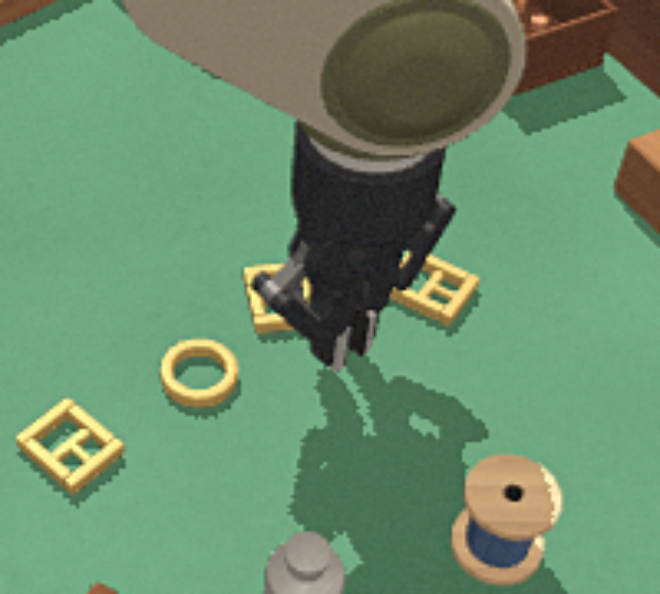

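Call:
drive_tool(rows=[[[0,0,-0.04,0,0,0],[-0.02,0.12,-0.04,0,0,0],[-0.04,0.24,-0.04,0,0,0],[-0.06,0.34,-0.04,0,0,0],[-0.075,0.44,-0.04,0,0,0],[-0.095,0.54,-0.04,0,0,0],[-0.11,0.64,-0.04,0,0,0],[-0.13,0.74,-0.04,0,0,0],[-0.147,0.84,-0.04,0,0,0],[-0.147,0.84,-0.04,0,0,0]]])

```text
time_s: 5.0
eef_pos: [596.6, -33.3, 177.4]
ee_rot: [-0.0, 0.641, 0.768, -0.0]
force: [0.6, -0.9, 0.1]
grip_width: 0.147
```

```bash
python3 - <<'E'
from h import *
look("c")
im=cv2.imread("pics/side_c.png");cv2.imwrite("pics/side_cc.png",cv2.resize(im[100:280,200:400],None,fx=3.3,fy=3.3))
E
```

```text
top px [487. 409.] ctr [  61.7 -565.2] size [127.3  45.6] ang 54.7
top px [296. 257.] ctr [ 441.5 -106.5] size [40.  49.1] ang 17.6
top px [289. 223.] ctr [528.9 -91.3] size [43.5 43.5] ang 44.1
top px [290. 160.] ctr [689.9 -93.8] size [39.9 50.8] ang 25.9
side px [240. 255.] ctr [ 439.  -112.7] size [40.7 49.3] ang 16.9
side px [280. 233.] ctr [527.  -97.1] size [46.6 42.6] ang 63.8
side px [350. 206.] ctr [685.3 -99.2] size [46.4 49.4] ang 28.9
side px [44. 57.] ctr [172.1 858.6] size [200.2  62.2] ang 1.1
5.1 [596.7 -34.1 177.4] [-0.     0.641  0.767 -0.   ] [-0.6  0.3  0.6]
```

View pics/side_cc.png

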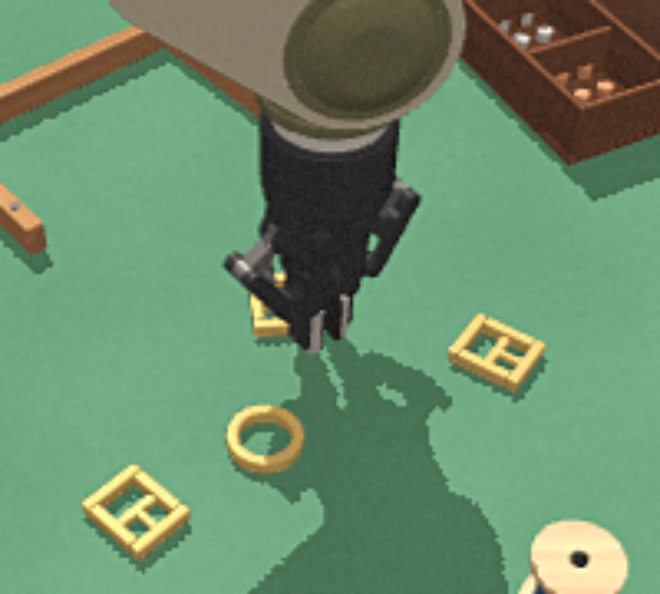

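View pics/top_c.png

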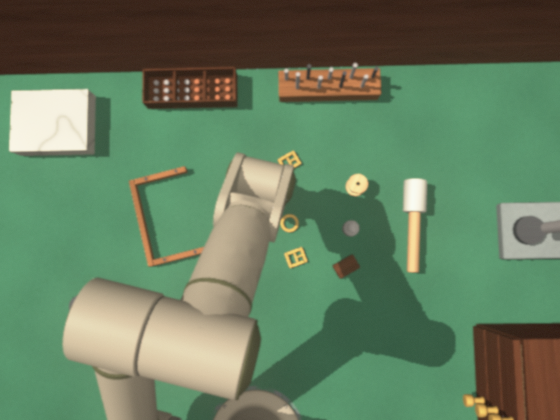

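Call:
drive_tool(rows=[[[-0.01,0.08,0,0,0,0],[-0.03,0.18,0,0,0,0],[-0.05,0.29,0,0,0,0],[-0.07,0.4,0,0,0,0],[-0.09,0.51,0,0,0,0],[-0.11,0.62,0,0,0,0],[-0.13,0.73,0,0,0,0],[-0.145,0.83,0,0,0,0],[-0.165,0.93,0,0,0,0],[-0.17,0.97,0,0,0,0]]])

```text
time_s: 6.35
eef_pos: [579.6, 63.6, 177.4]
ee_rot: [-0.0, 0.641, 0.768, -0.0]
force: [-0.1, -1.0, 0.1]
grip_width: 0.151
```

```bash
python3 - <<'E'
from h import *
look("d",["side"])
im=cv2.imread("pics/side_d.png");cv2.imwrite("pics/side_dc.png",cv2.resize(im[80:260,170:370],None,fx=3.3,fy=3.3))
E
```

```text
side px [242. 255.] ctr [ 439.9 -112.6] size [42.3 49.1] ang 19.6
side px [280. 233.] ctr [526.9 -97. ] size [46.6 42.8] ang 63.8
side px [350. 206.] ctr [685.6 -99.1] size [46.2 49.3] ang 29.7
side px [39. 58.] ctr [158.4 857.8] size [226.2  61. ] ang 0.2
6.4 [579.6  63.7 177.3] [-0.     0.641  0.768 -0.   ] [0.1 0.2 0.5]
```

View pics/side_dc.png

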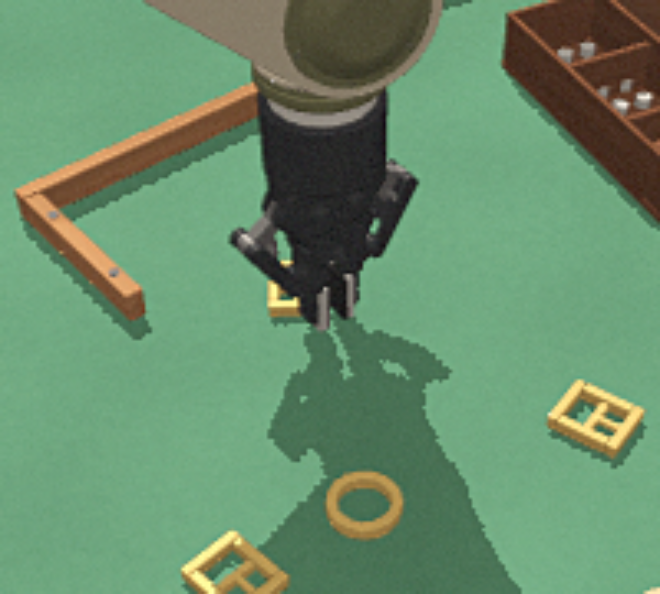

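Call:
drive_tool(rows=[[[-0.01,0.08,0,0,0,0],[-0.03,0.18,0,0,0,0],[-0.05,0.29,0,0,0,0],[-0.07,0.4,0,0,0,0],[-0.09,0.51,0,0,0,0],[-0.11,0.62,0,0,0,0],[-0.13,0.73,0,0,0,0],[-0.145,0.83,0,0,0,0],[-0.165,0.93,0,0,0,0],[-0.17,0.97,0,0,0,0]]])

```text
time_s: 7.65
eef_pos: [562.4, 161.4, 177.3]
ee_rot: [-0.0, 0.641, 0.768, -0.0]
force: [-0.5, -0.0, 0.3]
grip_width: 0.148
```

```bash
python3 - <<'E'
from h import *
look("e",["side"])
im=cv2.imread("pics/side_e.png");cv2.imwrite("pics/side_ec.png",cv2.resize(im[60:240,150:350],None,fx=3.3,fy=3.3))
E
```

```text
side px [241. 254.] ctr [ 439.3 -111.1] size [42.2 50.9] ang 20.0
side px [280. 233.] ctr [526.9 -97. ] size [46.6 42.8] ang 63.8
side px [350. 206.] ctr [685.2 -99.1] size [46.4 48.9] ang 28.9
side px [36. 59.] ctr [158.9 858. ] size [227.4  60.6] ang 0.2
7.7 [562.5 161.5 177.4] [-0.     0.641  0.768 -0.   ] [ 0.   0.3 -0.4]
```

View pics/side_ec.png

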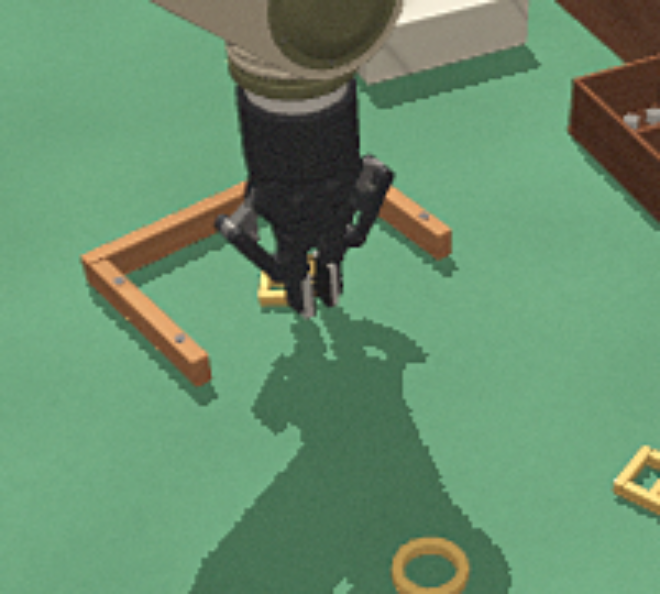

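Call:
drive_tool(rows=[[[-0.01,0.08,0,0,0,0],[-0.03,0.17,0,0,0,0],[-0.045,0.26,0,0,0,0],[-0.06,0.34,0,0,0,0],[-0.07,0.4,0,0,0,0],[-0.075,0.43,0,0,0,0],[-0.075,0.43,0,0,0,0],[-0.05,0.28,0,0,0,0],[0,0,0.2,0,0,0],[0.1,-0.4,0.5,0,0,0]]])

```text
time_s: 8.95
eef_pos: [572.3, 120.0, 227.3]
ee_rot: [-0.001, 0.64, 0.768, -0.001]
force: [0.8, 0.8, 0.6]
grip_width: 0.151
```

```bash
python3 - <<'E'
from h import *
look("f",["side"])
im=cv2.imread("pics/side_f.png");cv2.imwrite("pics/side_fc.png",cv2.resize(im[60:240,150:350],None,fx=3.3,fy=3.3))
E
```

```text
side px [241. 255.] ctr [ 439.2 -111.4] size [42.  51.1] ang 18.9
side px [280. 233.] ctr [526.9 -97. ] size [46.6 42.8] ang 63.8
side px [350. 206.] ctr [685.6 -99. ] size [45.7 49.4] ang 28.9
side px [227. 137.] ctr [545.3 232.7] size [55.4 40.8] ang 63.7
side px [39. 58.] ctr [158.1 859. ] size [226.7  60.9] ang 1.1
9.0 [574.6 115.6 231.9] [0.003 0.642 0.767 0.001] [ 4.2 -4.5  4.8]
```

View pics/side_fc.png

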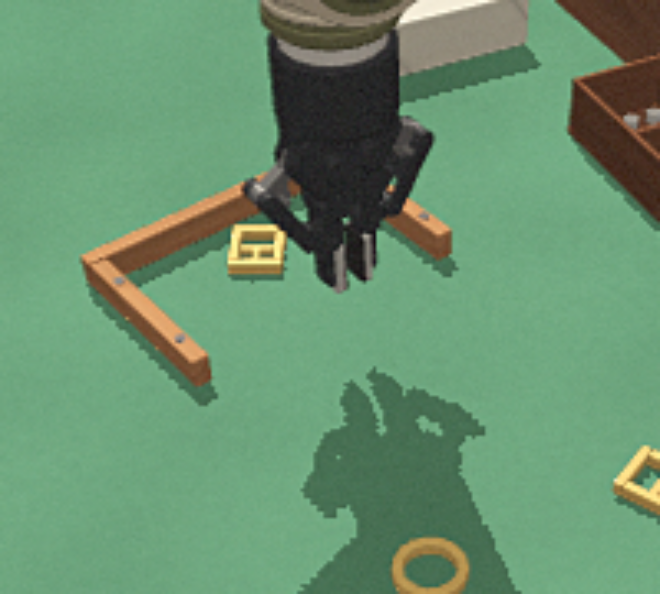

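Call:
drive_tool(rows=[[[0.22,-0.45,0.1,0,0,0.02],[0.44,-0.9,0.1,0,0,0.037],[0.44,-0.9,0.1,0,0,0.037]]])

```text
time_s: 9.38
eef_pos: [619.4, 21.5, 241.9]
ee_rot: [0.003, 0.621, 0.784, 0.001]
force: [-0.8, 0.4, 0.5]
grip_width: 0.148
```

Call:
drive_tool(rows=[[[0.22,-0.45,0,0,0,0],[0.44,-0.9,0,0,0,0],[0.44,-0.9,0,0,0,0]]])

```text
time_s: 9.75
eef_pos: [663.7, -71.5, 241.3]
ee_rot: [0.003, 0.623, 0.783, 0.001]
force: [-0.6, 0.7, 0.7]
grip_width: 0.15
```

```bash
python3 - <<'E'
from h import *
st=ctrl.sense();print(st['eef_pos'],st['ee_rot'])
E
```

```text
[663.69690834 -71.54721939 241.30325029] [0.00331138 0.62253578 0.78258361 0.00106226]
```

Call:
drive_tool(rows=[[[0.2,-0.4,0,0,0,0],[0.39,-0.77,0,0,0,0],[0.39,-0.77,-0.2,0,0,0],[0.39,-0.77,-0.4,0,0,0],[0.39,-0.77,-0.58,0,0,0],[0.39,-0.77,-0.63,0,0,0],[0.39,-0.77,-0.635,0,0,0],[0.39,-0.77,-0.635,0,0,0]]])

```text
time_s: 10.75
eef_pos: [702.9, -148.5, 178.7]
ee_rot: [0.004, 0.622, 0.783, 0.001]
force: [0.0, 0.2, 1.1]
grip_width: 0.154
```

```bash
python3 - <<'E'
from h import *
look("g",["side"])
im=cv2.imread("pics/side_g.png");cv2.imwrite("pics/side_gc.png",cv2.resize(im[120:300,250:450],None,fx=3.3,fy=3.3))
E
```

```text
side px [339. 386.] ctr [ 484.3 -390.2] size [10.1 99.6] ang 86.1
side px [241. 256.] ctr [ 439.5 -112.9] size [41.5 48.8] ang 18.7
side px [279. 233.] ctr [526.9 -97. ] size [46.6 42.8] ang 63.8
side px [347. 207.] ctr [685.5 -98.9] size [45.1 49.2] ang 28.2
side px [227. 137.] ctr [545.3 232.7] size [55.4 40.8] ang 63.7
10.8 [ 702.9 -148.5  178.7] [0.004 0.622 0.783 0.001] [0.5 0.3 0.3]
```

View pics/side_gc.png

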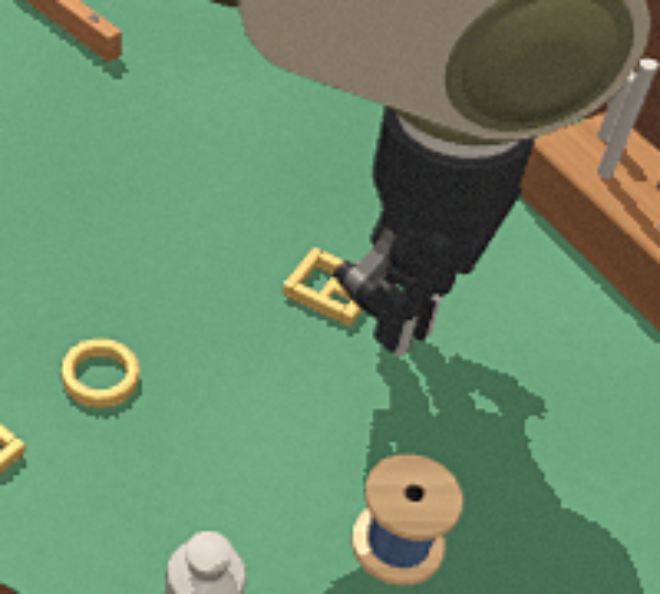

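Call:
drive_tool(rows=[[[-0.02,0.08,-0.01,0,0,0],[-0.045,0.18,-0.01,0,0,0],[-0.07,0.29,-0.01,0,0,0],[-0.095,0.4,-0.01,0,0,0],[-0.12,0.51,-0.01,0,0,0],[-0.15,0.62,-0.01,0,0,0],[-0.175,0.73,-0.01,0,0,0],[-0.2,0.83,-0.01,0,0,0],[-0.225,0.93,-0.01,0,0,0],[-0.23,0.96,-0.01,0,0,0]]])

```text
time_s: 12.05
eef_pos: [679.7, -51.8, 177.7]
ee_rot: [0.004, 0.622, 0.783, 0.001]
force: [-0.4, -0.6, -0.6]
grip_width: 0.15
```

```bash
python3 - <<'E'
from h import *
look("h",["side"])
im=cv2.imread("pics/side_h.png");cv2.imwrite("pics/side_hc.png",cv2.resize(im[120:300,230:430],None,fx=3.3,fy=3.3))
E
```

```text
side px [241. 255.] ctr [ 439.  -112.7] size [40.7 49.3] ang 16.9
side px [281. 233.] ctr [527.  -97.1] size [46.6 42.5] ang 63.8
side px [59. 54.] ctr [213.5 859. ] size [116.7  60.9] ang 2.1
12.1 [679.8 -51.8 177.7] [0.004 0.622 0.783 0.001] [-0.6  0.8  0.6]
```

View pics/side_hc.png

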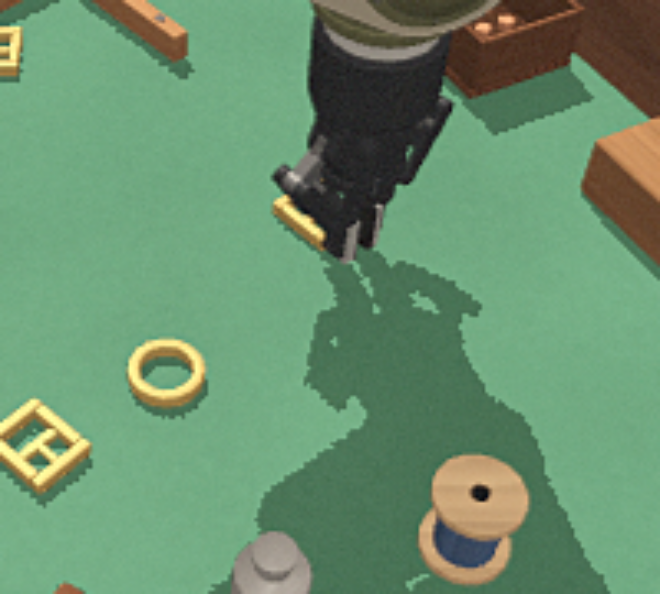

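Call:
drive_tool(rows=[[[-0.02,0.08,0,0,0,0],[-0.045,0.18,0,0,0,0],[-0.07,0.29,0,0,0,0],[-0.095,0.4,0,0,0,0],[-0.12,0.51,0,0,0,0],[-0.15,0.62,0,0,0,0],[-0.175,0.73,0,0,0,0],[-0.2,0.83,0,0,0,0],[-0.23,0.93,0,0,0,0],[-0.24,0.96,0,0,0,0]]])

```text
time_s: 13.35
eef_pos: [655.6, 44.9, 177.7]
ee_rot: [0.004, 0.622, 0.783, 0.001]
force: [1.2, 0.7, -0.1]
grip_width: 0.151
```

```bash
python3 - <<'E'
from h import *
look("i",["side"])
im=cv2.imread("pics/side_i.png");cv2.imwrite("pics/side_ic.png",cv2.resize(im[80:260,200:400],None,fx=3.3,fy=3.3))
print(proj("side",200+262/3.3,80+250/3.3,0))
E
```

```text
side px [241. 255.] ctr [ 439.  -112.7] size [40.7 49.3] ang 16.9
side px [280. 233.] ctr [527.  -97.1] size [46.6 42.6] ang 63.8
side px [41. 58.] ctr [161.1 858. ] size [222.1  62.7] ang 1.1
13.4 [655.6  44.9 177.7] [0.004 0.622 0.783 0.001] [-0.6  0.5 -1.6]
[630.28139102 116.50615534]
```

View pics/side_ic.png

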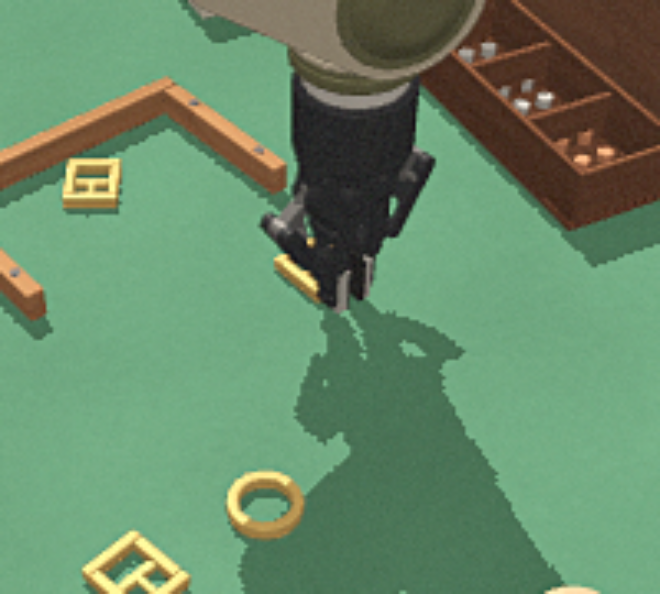

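```bash
python3 - <<'E'
from h import *
c=np.array([-.23,.973]);q=np.array([.973,.23])
for p in [(318,302),(275,268)]:
    P=proj("side",200+p[0]/3.3,80+p[1]/3.3,0); d=P+[3,5]-[569,146]; print(P,d@c,d@q)
E
```

```text
[640.77555135  50.61562272] -105.14237590680683 51.968204685995865
[629.97797653  95.08013624] -59.394962035811396 51.689002498279606
```

Call:
drive_tool(rows=[[[-0.02,0.08,0,0,0,0.02],[-0.055,0.18,0,0,0,0.04],[-0.09,0.28,0,0,0,0.06],[-0.13,0.38,0,0,0,0.08],[-0.165,0.48,0,0,0,0.09],[-0.205,0.58,0,0,0,0.09],[-0.245,0.68,0,0,0,0.09],[-0.28,0.78,0,0,0,0.09],[-0.32,0.88,0,0,0,0.09],[-0.33,0.9,0,0,0,0.09]]])

```text
time_s: 14.65
eef_pos: [622.3, 135.7, 177.7]
ee_rot: [0.004, 0.565, 0.825, 0.002]
force: [-0.6, -0.9, 0.3]
grip_width: 0.151
```

```bash
python3 - <<'E'
from h import *
look("j",["side"])
im=cv2.imread("pics/side_j.png");cv2.imwrite("pics/side_jc.png",cv2.resize(im[60:240,180:380],None,fx=3.3,fy=3.3))
E
```

```text
side px [241. 255.] ctr [ 439.4 -111.4] size [42.2 51.2] ang 19.9
side px [280. 233.] ctr [526.9 -97. ] size [46.6 42.8] ang 63.8
side px [227. 137.] ctr [545.3 232.7] size [55.4 40.8] ang 63.7
side px [39. 58.] ctr [158.6 859.1] size [227.3  61.2] ang 0.9
14.7 [622.3 135.5 177.7] [0.004 0.565 0.825 0.002] [-0.2  0.5 -0.5]
```

View pics/side_jc.png

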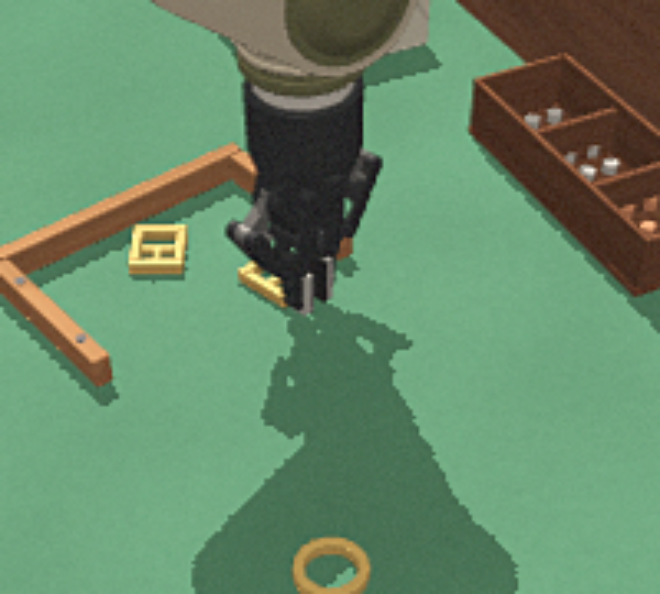

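```bash
python3 - <<'E'
from h import *
c=np.array([-.23,.973]);q=np.array([.973,.23])
for p in [(283,306),(238,277),(95,385),(350,268)]:
    P=proj("side",180+p[0]/3.3,60+p[1]/3.3,0); d=P+[3,5]-[569,146]; print(P,d@c,d@q)
d=np.array([622.3,135.5])-[569,146];print(d@c,d@q)
E
```

```text
[606.04809273 140.73931419] -9.464708618475223 38.90683648916395
[590.06640194 185.33087745] 37.598671312351684 33.612710904254186
[457.16395942 122.43409295] 6.967661774272194 -110.16762610641393
[668.87876288 158.09801396] -7.025747877988929 104.0335794955267
-22.47549999999999 49.44589999999995
```

Call:
drive_tool(rows=[[[-0.025,0.08,0,0,0,0],[-0.05,0.18,0,0,0,-0.01],[-0.08,0.29,0,0,0,-0.02],[-0.105,0.4,0,0,0,-0.03],[-0.13,0.51,0,0,0,-0.04],[-0.15,0.62,0,0,0,-0.05],[-0.17,0.7,0,0,0,-0.05],[-0.185,0.75,0,0,0,-0.05],[-0.185,0.75,0,0,0,-0.05]]])

```text
time_s: 15.82
eef_pos: [603.7, 210.8, 177.6]
ee_rot: [0.004, 0.597, 0.802, 0.001]
force: [0.2, 0.1, 0.5]
grip_width: 0.151
```

Call:
drive_tool(rows=[[[0.03,-0.12,0,0,0,0],[0.08,-0.3,0.1,0,0,0],[0.18,-0.6,0.4,0,0,0],[0.2,-0.9,0.7,0,0,0],[0.2,-0.95,0.7,0,0,0]]])

```text
time_s: 16.45
eef_pos: [624.7, 112.7, 250.7]
ee_rot: [0.006, 0.598, 0.801, 0.003]
force: [0.7, 0.5, -0.3]
grip_width: 0.15
```

```bash
python3 - <<'E'
from h import *
look("k",["side"])
im=cv2.imread("pics/side_k.png");cv2.imwrite("pics/side_kc.png",cv2.resize(im[60:240,150:350],None,fx=3.3,fy=3.3))
E
```

```text
side px [242. 254.] ctr [ 439.8 -112.6] size [42.2 49.1] ang 19.9
side px [280. 233.] ctr [526.9 -97. ] size [46.6 42.8] ang 63.8
side px [234. 133.] ctr [566.2 237.1] size [104.9  66.5] ang 11.5
side px [40. 58.] ctr [158.1 858.6] size [226.6  62.2] ang 0.9
16.5 [624.1 113.4 248.8] [0.004 0.598 0.802 0.002] [ 0.6 -0.7 -0.1]
```

View pics/side_kc.png

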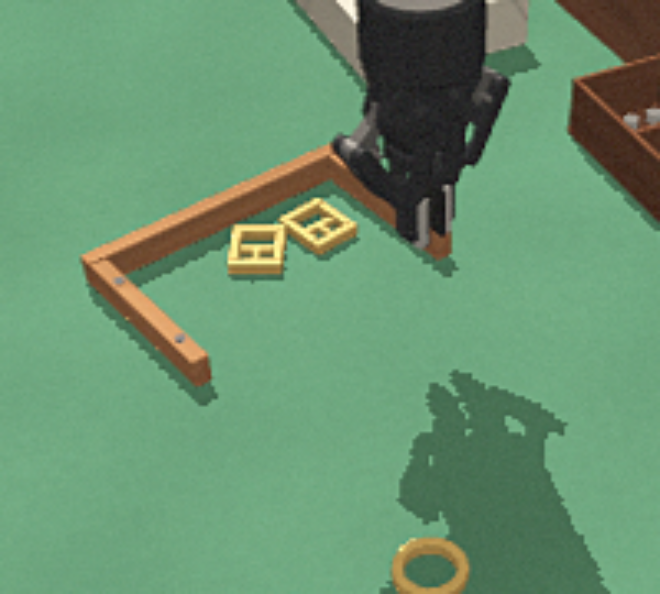

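Call:
drive_tool(rows=[[[-0.28,-0.45,0,0,0,0.02],[-0.56,-0.9,0,0,0,0.033],[-0.56,-0.9,0,0,0,0.033]]])

```text
time_s: 16.88
eef_pos: [566.8, 21.4, 247.9]
ee_rot: [0.003, 0.578, 0.816, 0.001]
force: [0.1, 0.6, 0.3]
grip_width: 0.153
```

Call:
drive_tool(rows=[[[-0.28,-0.45,0,0,0,0],[-0.56,-0.9,0,0,0,0],[-0.56,-0.9,0,0,0,0]]])

```text
time_s: 17.25
eef_pos: [510.1, -70.0, 247.4]
ee_rot: [0.002, 0.579, 0.815, 0.001]
force: [0.8, -0.5, -0.2]
grip_width: 0.151
```

Call:
drive_tool(rows=[[[-0.28,-0.45,0,0,0,0],[-0.54,-0.88,-0.1,0,0,0],[-0.54,-0.88,-0.3,0,0,0],[-0.54,-0.88,-0.5,0,0,0],[-0.54,-0.88,-0.65,0,0,0],[-0.54,-0.88,-0.7,0,0,0],[-0.54,-0.88,-0.71,0,0,0],[-0.54,-0.88,-0.71,0,0,0]]])

```text
time_s: 18.25
eef_pos: [456.3, -158.0, 176.8]
ee_rot: [0.003, 0.579, 0.815, 0.001]
force: [0.6, -0.0, 0.8]
grip_width: 0.151
```

```bash
python3 - <<'E'
from h import *
look("l",["side"])
im=cv2.imread("pics/side_l.png");cv2.imwrite("pics/side_lc.png",cv2.resize(im[170:350,150:350],None,fx=3.3,fy=3.3))
E
```

```text
side px [44. 58.] ctr [172.3 859.3] size [65.1 60. ] ang 3.5
18.3 [ 456.3 -158.   176.9] [0.003 0.579 0.815 0.001] [-0.4  0.9 -0. ]
```

View pics/side_lc.png

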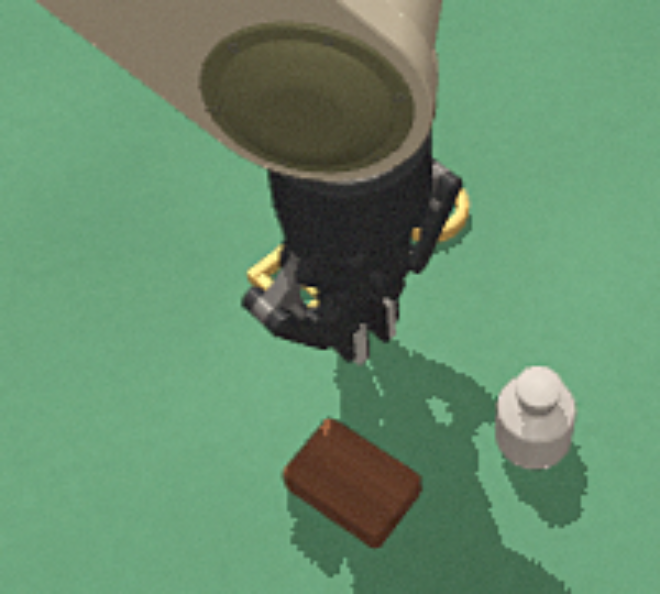

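Call:
drive_tool(rows=[[[-0.03,0.08,0.005,0,0,0],[-0.06,0.18,0.005,0,0,0],[-0.095,0.29,0.005,0,0,0],[-0.13,0.4,0.005,0,0,0],[-0.16,0.51,0.005,0,0,-0.01],[-0.19,0.62,0.005,0,0,-0.02],[-0.22,0.73,0.005,0,0,-0.03],[-0.245,0.84,0.005,0,0,-0.04],[-0.265,0.94,0.005,0,0,-0.05],[-0.27,0.97,0.005,0,0,-0.05]]])

```text
time_s: 19.55
eef_pos: [429.1, -60.3, 177.3]
ee_rot: [0.003, 0.611, 0.792, 0.001]
force: [-0.2, 0.4, -0.0]
grip_width: 0.148
```

```bash
python3 - <<'E'
from h import *
look("m",["side"])
im=cv2.imread("pics/side_m.png");cv2.imwrite("pics/side_mc.png",cv2.resize(im[140:320,130:330],None,fx=3.3,fy=3.3))
E
```

```text
side px [280. 233.] ctr [527.  -97.1] size [46.6 42.6] ang 63.8
side px [246. 128.] ctr [596.6 238.7] size [44.7 56.2] ang 13.8
side px [30. 60.] ctr [129.8 857.3] size [142.   61.7] ang 0.2
19.6 [429.1 -60.4 177.3] [0.003 0.611 0.792 0.001] [ 0.2 -0.1  0.7]
```

View pics/side_mc.png

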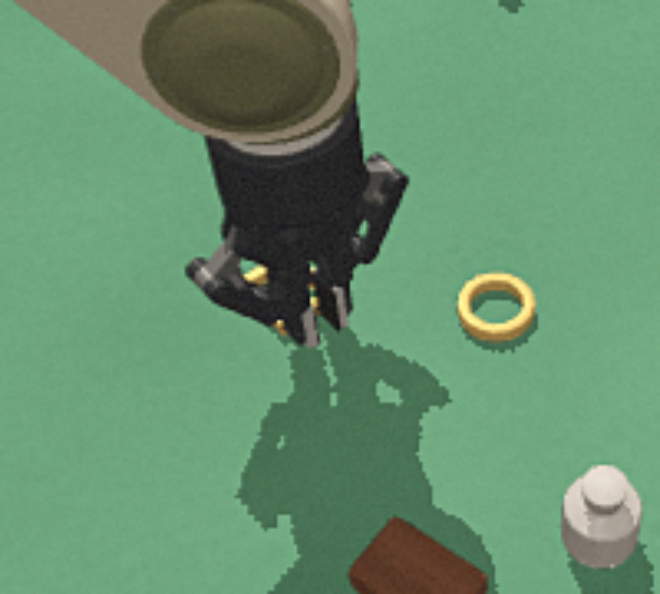

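Call:
drive_tool(rows=[[[-0.015,0.08,0,0,0,0],[-0.04,0.18,0,0,0,0],[-0.065,0.28,0,0,0,0],[-0.09,0.38,0,0,0,0],[-0.11,0.47,0,0,0,0],[-0.13,0.53,0,0,0,0],[-0.13,0.53,0,0,0,0],[-0.1,0.4,0,0,0,0],[-0.06,0.2,0.1,0,0,0],[-0.1,0.1,0.4,0,0,0]]])

```text
time_s: 20.85
eef_pos: [419.3, -52.1, 217.1]
ee_rot: [0.002, 0.611, 0.792, 0.001]
force: [-0.1, 0.0, 0.3]
grip_width: 0.153
```

Call:
drive_tool(rows=[[[-0.2,-0.1,0.3,0,0,-0.11],[-0.4,-0.1,0.3,0,0,-0.22],[-0.5,0,0.3,0,0,-0.33],[-0.5,0.1,0.3,0,0,-0.44],[-0.5,0.2,0.3,0,0,-0.55],[-0.5,0.2,0.3,0,0,-0.66],[-0.5,0.2,0.3,0,0,-0.77],[-0.5,0.2,0.3,0,0,-0.88],[-0.5,0.2,0.3,0,0,-0.99],[-0.5,0.2,0.3,0,0,-1]]])

```text
time_s: 22.1
eef_pos: [369.5, -32.9, 247.2]
ee_rot: [0.002, 0.992, 0.127, -0.001]
force: [-0.6, -0.0, -0.1]
grip_width: 0.149
```

```bash
python3 - <<'E'
from h import *
look("n")
im=cv2.imread("pics/side_n.png");cv2.imwrite("pics/side_nc.png",cv2.resize(im[100:280,130:330],None,fx=3.3,fy=3.3))
E
```

```text
top px [486. 409.] ctr [  61.7 -565.2] size [127.3  45.6] ang 54.7
top px [289. 223.] ctr [530.1 -92.6] size [43.5 43.7] ang 89.1
top px [160. 208.] ctr [572.5 242.5] size [99.8 57.7] ang 2.9
side px [278. 233.] ctr [526.9 -97. ] size [46.6 42.8] ang 63.8
side px [233. 133.] ctr [566.2 237.1] size [104.9  66.5] ang 11.5
side px [ 7. 65.] ctr [ 64.6 858. ] size [44.4 59. ] ang 6.2
22.2 [369.4 -32.6 247.2] [ 0.002  0.992  0.129 -0.001] [ 0.1  0.3 -0.4]
```

View pics/side_nc.png

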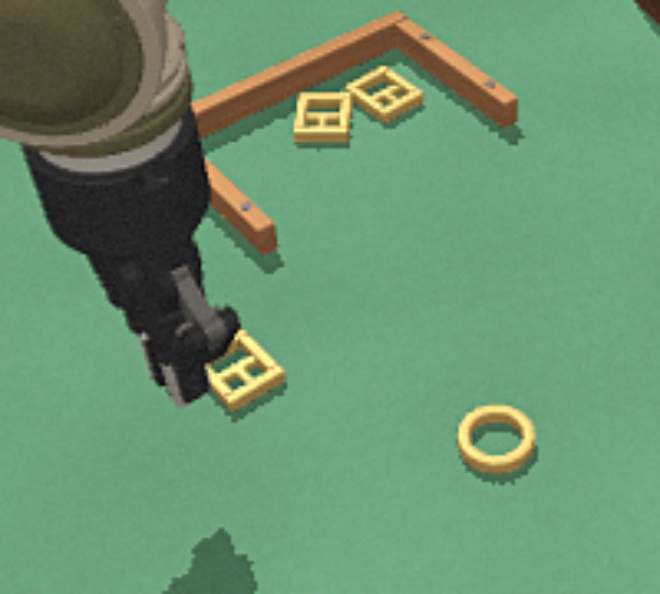

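```bash
python3 - <<'E'
from h import *
for p in [(285,370),(233,402),(243,332),(205,365)]:
    P=proj("side",130+p[0]/3.3,100+p[1]/3.3,10)+[2.5,5]; print(P)
E
```

```text
[436.82225844  11.34944898]
[400.07631445   1.02505486]
[423.99470373  53.11177005]
[394.04376154  36.98686958]
```

Call:
drive_tool(rows=[[[-0.04,0.25,0,0,0,0],[-0.04,0.48,0,0,0,0],[-0.04,0.48,-0.2,0,0,0],[-0.04,0.48,-0.4,0,0,0],[-0.04,0.48,-0.6,0,0,0],[-0.04,0.48,-0.68,0,0,0],[-0.04,0.48,-0.7,0,0,0],[-0.04,0.48,-0.7,0,0,0]]])

```text
time_s: 23.2
eef_pos: [365.6, 15.3, 177.5]
ee_rot: [0.002, 0.992, 0.129, -0.0]
force: [0.4, -0.0, -0.1]
grip_width: 0.15
```

```bash
python3 - <<'E'
from h import *
look("o",["side"])
im=cv2.imread("pics/side_o.png");cv2.imwrite("pics/side_oc.png",cv2.resize(im[100:280,130:330],None,fx=3.3,fy=3.3))
E
```

```text
side px [278. 233.] ctr [526.9 -97. ] size [46.6 42.8] ang 63.8
side px [233. 133.] ctr [566.2 237.1] size [104.9  66.5] ang 11.5
side px [12. 64.] ctr [ 82.8 858. ] size [60.2 74.8] ang 89.6
23.25 [365.6  15.3 177.6] [ 0.002  0.992  0.129 -0.   ] [-1.1  1.1  0.7]
```

View pics/side_oc.png

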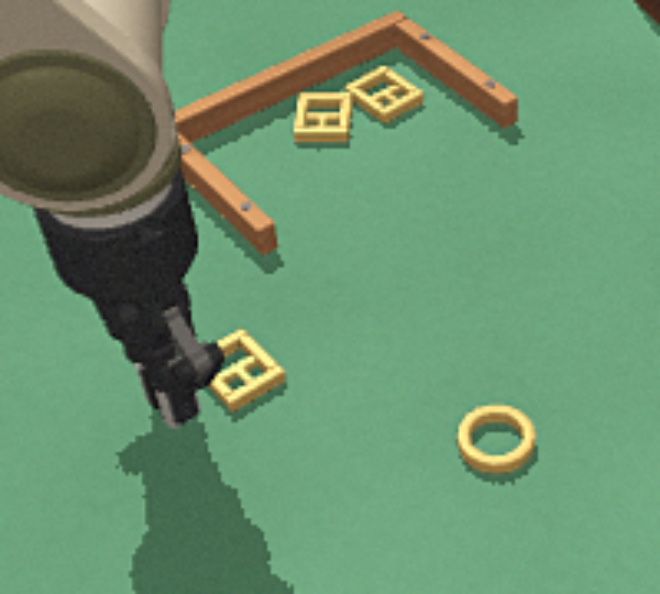

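Call:
drive_tool(rows=[[[0.08,0.02,0,0,0,0],[0.18,0.045,0,0,0,0],[0.29,0.07,0,0,0,0],[0.4,0.095,0,0,0,0],[0.51,0.12,0,0,0,0],[0.62,0.15,0,0,0,0],[0.73,0.175,0,0,0,0],[0.84,0.2,0,0,0,0],[0.93,0.225,0,0,0,0],[0.96,0.23,0,0,0,0]]])

```text
time_s: 24.5
eef_pos: [462.1, 38.5, 177.6]
ee_rot: [0.002, 0.992, 0.129, -0.0]
force: [-1.0, -0.6, 0.6]
grip_width: 0.149
```

```bash
python3 - <<'E'
from h import *
look("p",["side"])
im=cv2.imread("pics/side_p.png");cv2.imwrite("pics/side_pc.png",cv2.resize(im[100:280,130:330],None,fx=3.3,fy=3.3))
E
```

```text
side px [278. 234.] ctr [526.9 -97. ] size [46.6 42.8] ang 63.8
side px [240. 196.] ctr [492.2  28.3] size [41.7 29.4] ang 22.4
side px [244. 129.] ctr [587.  236.3] size [64.3 56.2] ang 13.8
side px [42. 58.] ctr [158.5 859.2] size [227.5  61.1] ang 0.9
24.55 [462.1  38.4 177.6] [ 0.002  0.992  0.129 -0.   ] [ 0.1  0.1 -0.2]
```

View pics/side_pc.png

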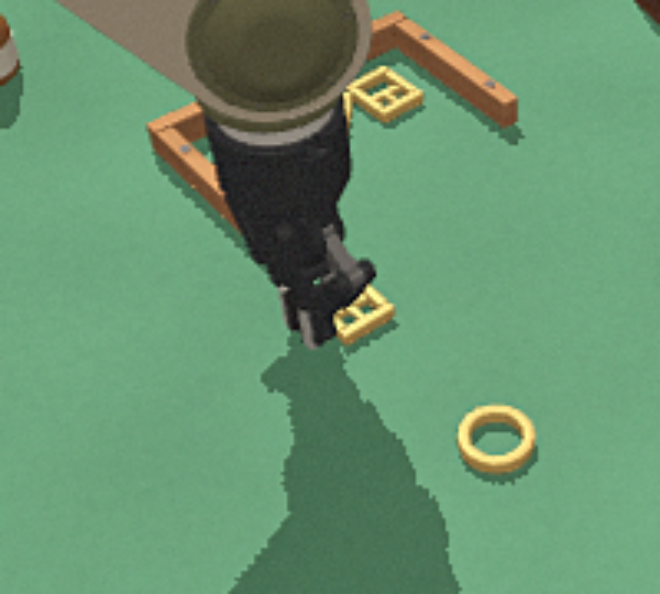

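Call:
drive_tool(rows=[[[0.08,0.02,0,0,0,0],[0.18,0.045,0,0,0,0],[0.28,0.065,0,0,0,0],[0.37,0.09,0,0,0,0],[0.41,0.1,0,0,0,0],[0.41,0.1,0,0,0,0],[0.25,0.06,0,0,0,0],[0.1,0,0.3,0,0,0],[0,-0.2,0.6,0,0,0],[0,-0.4,0.7,0,0,0]]])

```text
time_s: 25.8
eef_pos: [461.6, -2.0, 249.2]
ee_rot: [0.003, 0.992, 0.129, 0.001]
force: [1.0, -0.5, -0.1]
grip_width: 0.151
```

Call:
drive_tool(rows=[[[0.2,-0.3,0,0,0,0.11],[0.4,-0.4,0,0,0,0.22],[0.6,-0.4,0,0,0,0.33],[0.7,-0.4,0,0,0,0.44],[0.7,-0.4,0,0,0,0.55],[0.7,-0.4,0,0,0,0.66],[0.7,-0.4,0,0,0,0.77],[0.7,-0.4,0,0,0,0.88],[0.7,-0.4,0,0,0,0.98],[0.7,-0.4,0,0,0,0.98]]])

```text
time_s: 27.05
eef_pos: [531.4, -42.0, 249.1]
ee_rot: [0.001, 0.623, 0.782, 0.002]
force: [0.2, -1.0, -0.9]
grip_width: 0.147
```

```bash
python3 - <<'E'
from h import *
look("q",["side"])
im=cv2.imread("pics/side_q.png");cv2.imwrite("pics/side_qc.png",cv2.resize(im[100:280,130:330],None,fx=3.3,fy=3.3))
E
```

```text
side px [279. 233.] ctr [526.9 -97. ] size [46.6 42.8] ang 63.8
side px [248. 185.] ctr [522.8  49.5] size [28.7 53.2] ang 18.2
side px [232. 134.] ctr [558.9 238.9] size [79.6 60.8] ang 67.4
side px [40. 58.] ctr [158.6 858.9] size [227.3  61.6] ang 0.9
27.1 [531.5 -42.  249.1] [0.001 0.624 0.782 0.002] [ 0.3 -0.1 -0.8]
```

View pics/side_qc.png

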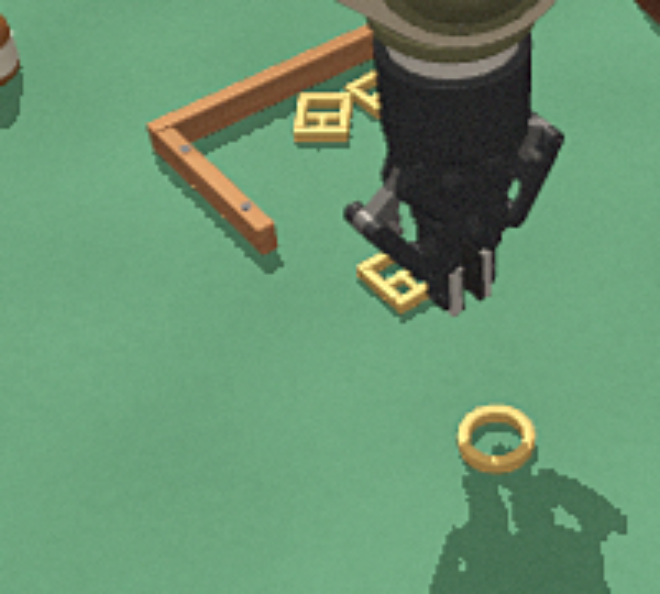

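```bash
python3 - <<'E'
from h import *
for p in [(402,305),(359,268)]:
    P=proj("side",130+p[0]/3.3,100+p[1]/3.3,10)+[2.5,5]; print(P)
E
```

```text
[523.20330934  30.55174149]
[511.27270846  74.27799416]
```

Call:
drive_tool(rows=[[[0.09,0.25,0,0,0,0.028],[0.18,0.48,-0.1,0,0,0.028],[0.18,0.5,-0.3,0,0,0.028],[0.18,0.5,-0.5,0,0,0.028],[0.18,0.5,-0.65,0,0,0.028],[0.18,0.5,-0.71,0,0,0.028],[0.18,0.5,-0.715,0,0,0.028],[0.18,0.5,-0.715,0,0,0.028]]])

```text
time_s: 28.1
eef_pos: [549.6, 7.9, 178.2]
ee_rot: [0.002, 0.606, 0.795, 0.003]
force: [-0.3, -0.4, 0.6]
grip_width: 0.147
```

Call:
drive_tool(rows=[[[-0.02,0.08,0,0,0,0],[-0.05,0.18,0,0,0,0],[-0.08,0.29,0,0,0,0],[-0.11,0.4,0,0,0,0],[-0.14,0.51,0,0,0,0],[-0.17,0.62,0,0,0,0],[-0.195,0.72,0,0,0,0],[-0.22,0.82,0,0,0,0],[-0.24,0.89,0,0,0,0],[-0.24,0.9,0,0,0,0]]])

```text
time_s: 29.35
eef_pos: [525.5, 98.4, 178.2]
ee_rot: [0.001, 0.606, 0.795, 0.003]
force: [-0.2, -0.2, 0.2]
grip_width: 0.147
```

```bash
python3 - <<'E'
from h import *
look("r",["side"])
im=cv2.imread("pics/side_r.png");cv2.imwrite("pics/side_rc.png",cv2.resize(im[70:250,130:330],None,fx=3.3,fy=3.3))
E
```

```text
side px [280. 233.] ctr [526.9 -97. ] size [46.6 42.8] ang 63.8
side px [39. 58.] ctr [158.1 858.6] size [226.6  62.3] ang 0.9
29.4 [525.6  98.2 178.1] [0.001 0.606 0.795 0.003] [-0.8 -0.3  0.6]
```

View pics/side_rc.png

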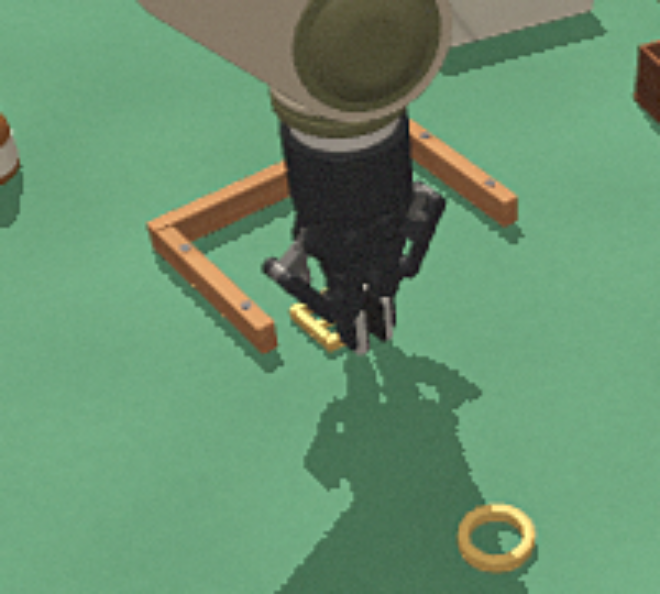

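Call:
drive_tool(rows=[[[-0.025,0.08,0,0,0,0],[-0.055,0.18,0,0,0,0],[-0.085,0.28,0,0,0,0],[-0.115,0.38,0,0,0,0],[-0.145,0.48,0,0,0,0],[-0.17,0.56,0,0,0,0],[-0.18,0.6,0,0,0,0],[-0.18,0.6,0,0,0,0]]])

```text
time_s: 30.4
eef_pos: [507.5, 158.4, 178.1]
ee_rot: [0.001, 0.606, 0.795, 0.003]
force: [0.2, -0.2, -1.3]
grip_width: 0.15
```

Call:
drive_tool(rows=[[[0.03,-0.12,0,0,0,0],[0.08,-0.3,0.1,0,0,0],[0.12,-0.5,0.4,0,0,0],[0.2,-0.9,0.8,0,0,0],[0.2,-1,1,0,0,0]]])

```text
time_s: 31.02
eef_pos: [528.2, 55.1, 280.9]
ee_rot: [0.003, 0.607, 0.794, 0.003]
force: [-0.6, 0.3, -0.9]
grip_width: 0.152
```

Call:
drive_tool(rows=[[[-0.2,-0.5,0.4,0,0,0],[-0.4,-1,0.8,0,0,0],[-0.7,-1,1,0,0,0],[-0.7,-1,1,0,0,0]]])

```text
time_s: 31.52
eef_pos: [457.0, -46.6, 383.5]
ee_rot: [0.005, 0.609, 0.793, 0.004]
force: [0.8, 0.5, -0.7]
grip_width: 0.149
```

Call:
drive_tool(rows=[[[-0.3,-0.5,0.2,0,0,0],[-0.6,-1,0.4,0,0,0],[-0.8,-1,0.4,0,0,0],[-0.8,-1,0.4,0,0,0]]])

```text
time_s: 32.02
eef_pos: [376.6, -147.3, 423.3]
ee_rot: [0.005, 0.609, 0.793, 0.004]
force: [-0.5, 0.2, -0.1]
grip_width: 0.15
```

```bash
python3 - <<'E'
from h import *
look("s")
im=cv2.imread("pics/side_s.png");cv2.imwrite("pics/side_sc.png",cv2.resize(im[80:230,150:350],None,fx=3.9,fy=3.9))
im=cv2.imread("pics/top_s.png");cv2.imwrite("pics/top_sc.png",cv2.resize(im[130:290,110:370],None,fx=3,fy=3))
E
```

```text
top px [486. 409.] ctr [  61.7 -565.2] size [127.3  45.6] ang 54.7
top px [179. 238.] ctr [495.1 191.2] size [41.  49.9] ang 14.2
top px [289. 223.] ctr [530.1 -92.6] size [43.5 43.7] ang 89.1
top px [160. 208.] ctr [572.5 242.5] size [99.8 57.7] ang 2.9
side px [280. 233.] ctr [527.  -97.1] size [46.6 42.6] ang 63.8
side px [236. 133.] ctr [567.7 234.3] size [103.   60.4] ang 11.5
side px [43. 57.] ctr [168.9 858.5] size [207.2  59.9] ang 0.3
32.125 [ 377.6 -146.7  423.2] [0.005 0.609 0.793 0.004] [0.5 0.2 0.4]
```

View pics/side_sc.png

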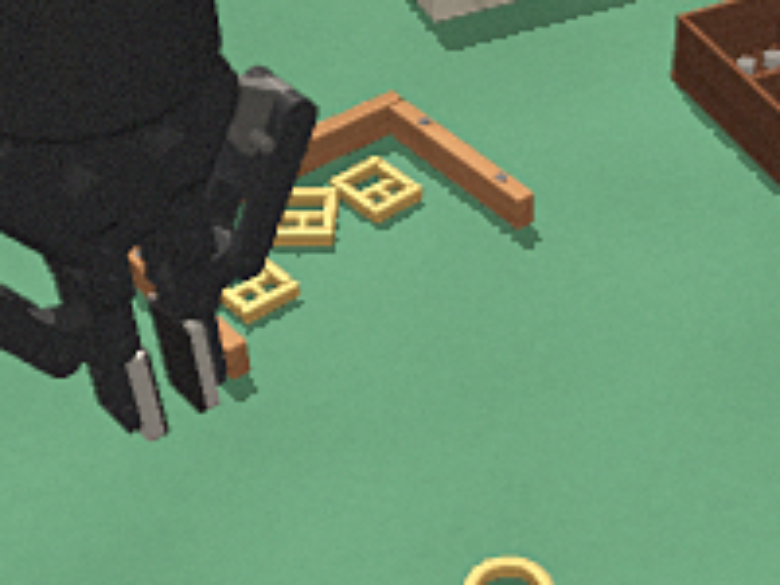

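View pics/top_sc.png

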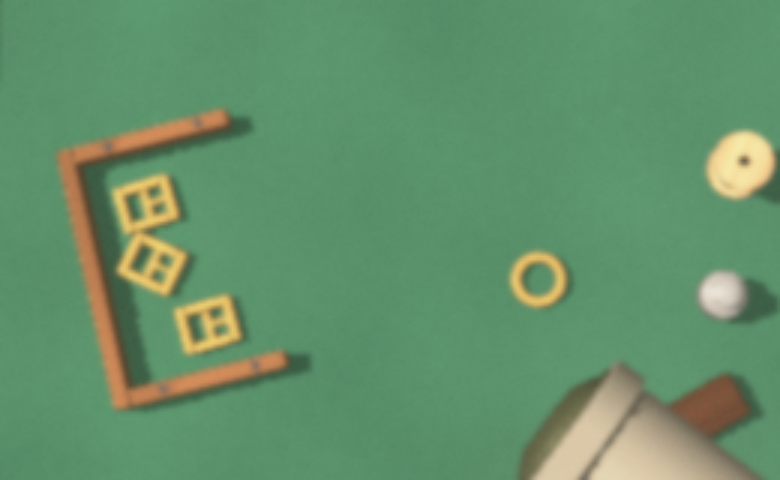

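```bash
python3 - <<'E'
from rig import ctrl
print(ctrl.finish_job())
E
```

```text
the job is handed in; nothing more can be done
None
```

I swept all three square frames along the bench into the catch with the nearly closed fingertips, then lifted the arm clear and handed the job in at about 32 s. The frame nearest the robot took three pushes: forward, sideways, then in. At the readings taken during the pushes, the force at the tool was about 2 N or less.

In the last top and side pictures all three frames lie inside the rails, and they look flat. The frame nearest the opening is about 32 mm in from it. Two of the frames lie very close together and may be touching, but they do not overlap.

The ring measured the same position as at the start (530.1, -92.6). The spool and weight look unmoved. The burnisher was partly hidden by the arm in the last top picture. I did not measure the mallet at the end, but no push went near it. During the pushes the gripper often hid part of the frame, so I judged its position from the edges I could see.

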